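# Lay the tall carton down against the stop rail

### The arm

A 6-joint arm with a two-finger parallel gripper is mounted at the origin on the work surface. World frame = base frame: x ahead of the robot, y to its left, z up, the work surface at z = 0. Lengths are in m, angles in rad, forces in N, time in s.
With the tool pointing down it reaches from about 0.35 to 0.975 m from the base axis. Payload 4.9 kg.
Tool frame: the origin (TCP) lies midway between the tips of the shut fingers; the grasp point (between the pads) lies 19 mm behind it; z points along the fingers, y is the line along which they close (so a half turn about z gives the same grasp; the last joint's range is limited). The gripper opens to 85 mm and grips with 20 to 120 N. Pads are 22 mm wide; open, the fingers measure 114 mm over their backs; the gripper's body (76 mm by 85 mm) begins 54 mm behind the grasp point. The pads swing forward as they close: fully open they stand 13 mm farther back than shut.
Start: joints at [-1.239, 0.053, 1.613, -0, 1.476, -0.119], TCP at [0.272, -0.563, 0.231] pointing down, gripper open.
Joint ranges: [-3.01, 3.01], [-1.01, 2.22], [0.06, 2.58], [-1.02, 4.17], [0.09, 2.62], [-3.14, 3.14]. Speed limits (rad/s): [2.57, 2.57, 3.14, 3.14, 3.14, 3.14].

### API

Orientations are given as a rotation vector (axis times angle).
In Python, from station import ctrl gives the robot as it stands. The module is installed in compiled form; this text tells all that it offers.
- The arm moves only by the shell command python3 -m handwheel 'ROWS' [OPENING] [FORCE]. ROWS is JSON, a list of rows, each a list of 2 entries, a list of its own where there are three numbers: the shift along the tool's x, y, z in cm, then the turn, a rotation vector about the tool's x, y, z in rad. In form: [[[tx, ty, tz], [ax, ay, az]], ...]. A call has 1 to 5 rows; each row is the pose to reach, as a shift and turn from the pose commanded when the call began, along the tool's axes at that moment; what a row does not reach only later rows make up. A row lasts 1/8 s, in which the tool goes at most 62.5 mm and 10.7 degrees, less where a joint would pass 70% of its speed; a pose out of reach is approached as far as the arm can. A call with a gripper value outside its range is refused whole. OPENING is the gripper's target within -1 to 1 (shut at 1, half-way at 0, fully open at -1), set as the call begins (- or left out, the last holds). The fingers move at their own pace and stop on an object; FORCE is the grip in N (left out, the last holds). Time passes only in rows, so rows that repeat a pose let the fingers close. It gives the time, the measured TCP pose, the force, the opening and the grip force at its end, in the units of the state.
- ctrl.get_obs(): the state, without advancing time (a new reading comes with each control period).
- ctrl.get_image(name): name is "scene" or "top"; returns the picture (400x640x3 uint8, blue, green, red); there is no depth.
- ctrl.calibration(name): a dict with "fx", "fy", "cx", "cy" (pixels), "R" (3x3) and "t" (3): a world point X has camera coordinates R X + t. Camera axes: x right, y down, z forward; pixel columns grow to the right and rows downward; lengths in m; the calibration is good to about 2 mm. A picture is of the moment at which its call begins. calibration takes no time and is no camera call.
- ctrl.finish_job(): hands the job in; it is judged then, once.
Trained networks look in the newest picture that a camera, given by its name, has taken for a name from the list of things; names that differ only in an ending like _2 or _b are one class to them, and where a whole thing is asked for, a point or a joint stands for the part that bears it (a point fixed in the world has none). Each returns a list of dicts, best first, with "score" (0 to 1); they miss things now and then, are a little off and sometimes report something else, mostly with a low value. They report only what shows in the picture. A call takes as long as a camera call.
- ctrl.look_for(camera, query): "position" ([column, row] in pixels, amid what is visible of it).
- ctrl.landmark_of(camera, query): "position" ([column, row] in pixels: a listed point, or the origin of a listed thing).
The state is a dict: "t": time; "q": joint angles; "dq": joint speeds; "effort": joint torques, N m; "tool_pos": TCP position; "tool_rot": TCP orientation; "contact_force": force on the tool from outside, world axes, zero at the start; "wrist_torque": the same for the moment, N m; "opening": finger opening in m; "grip_force": force on a finger pad.
Only numpy, scipy, OpenCV 4.12 (cv2) and the standard library are available. Lean on these libraries where they do the work, as an engineer would, in place of code of your own. Each camera call takes 0.05 s, during which the arm holds its last target. There are 200 camera calls.

### The job

The tall cardboard carton standing on its end on the bench is in danger of being knocked off. Push it over towards the steel stop rail so that it lies flat on its broad side, then push it along the bench until its top end sits flush against the rail. Only push it, never lift it, and do not disturb the mug, the coffee can, or the blue bin with its jars.

Things in the scene. Friction and masses are not known exactly. Their poses are not given: they have to be found in the camera images.
- carton: Closed cardboard carton, tape over its ends, a white blank label on each broad side; 140 wide (its x) x 100 thick (its y) x 220 mm tall (its z), 0.4 to 0.85 kg, evenly filled. Starts upright and free on the bench. Origin: centre of the end it stands on at the start; z points to the top end; the broad sides (140 x 220) face +y and -y. One of them faces the rail within about 25 degrees.
- carton_mid (a point): centre of the carton's volume, 110 mm above its origin; axes as the carton. Pushed on a broad side near its top, the carton tips about its far lower edge, without sliding, and falls by itself beyond about 25 degrees of tilt.
- top_corner_a (a point): corner point of the carton's top end: x = +70 mm, y = 0 (half the thickness), z = 220 mm in the carton frame
- top_corner_b (a point): the matching point at the other edge of the carton's top end: x = -70 mm, y = 0, z = 220 mm in the carton frame
- rail: Low straight steel stop rail with three bolt heads, fixed to the bench, 380 long (its x) x 30 thick (its y) x 40 mm high. Origin: centre of its underside, z up. Its long faces lie 15 mm either side of the origin along its y. It is at the left (+y) or right (-y) of the carton, the blue bin at the other side; 40 mm or more remain between it and the tipped-over carton.
- bin: blue open plastic bin, 200 (x) x 120 (y) x 70 mm high, two jars standing in it up to 105 mm high; origin: centre of its underside. Leave alone.
- sugar_jar: glass jar with steel lid, 60 mm across, 100 mm high, standing in the bin; origin: centre of its underside. Leave alone.
- spice_jar: amber jar with black lid, 48 mm across, 90 mm high, standing in the bin; origin: centre of its underside. Leave alone.
- mug: white mug, 80 mm across, 90 mm high, beyond the carton; origin: centre of its underside. Leave alone.
- coffee_can: round can wrapped in a whitish paper label, 90 mm across, 100 mm high, beyond the carton; origin: centre of its underside. Leave alone.

How it is judged:
By the outcome, as a careful person would: the job done as asked, in the order asked, and still so for the second after the job is handed in, with the robot touching nothing.
It also fails if it takes over 51 s, if anything falls off the work surface, if the arm or the gripper's body presses on something with over 40 N, if the wrist force passes 120 N, or if a joint passes its speed limit or range.

## Working session

There is one attempt and no reset: what is moved stays moved. The work goes in short steps, Python scripts to look and compute and a shell command to move; the robot and the scene stay as the last step left them, time stands still between calls to the robot, and variables do not carry over. Pictures are saved under pics/ and viewed, at most 10 in all, crops included, and the job is handed in when it is done.

```bash
mkdir -p pics
cat > h.py <<'E'
import numpy as np,cv2
from scipy.spatial.transform import Rotation as Rn
from station import ctrl
def ray(cam,p):
    c=ctrl.calibration(cam);R=np.array(c["R"]);t=np.array(c["t"])
    d=R.T@np.array([(p[0]-c["cx"])/c["fx"],(p[1]-c["cy"])/c["fy"],1]);return -R.T@t,d
def at(cam,p,z):
    o,d=ray(cam,p);return o+d*(z-o[2])/d[2]
def proj(cam,X):
    c=ctrl.calibration(cam);x=np.array(c["R"])@np.array(X)+np.array(c["t"])
    return [c["fx"]*x[0]/x[2]+c["cx"],c["fy"]*x[1]/x[2]+c["cy"]]
def st():
    o=ctrl.get_obs();print("t",o["t"],"pos",np.round(o["tool_pos"],4),"R\n",np.round(Rn.from_rotvec(o["tool_rot"]).as_matrix(),3),"F",np.round(o["contact_force"],1))
E
python3 - <<'E'
from h import *
ims=[ctrl.get_image(n) for n in("scene","top")]
for n,i in zip(("scene","top"),ims): cv2.imwrite(f"pics/{n}0.png",i)
Z=dict(carton=0,carton_mid=.11,top_corner_a=.22,rail=0,bin=0,mug=0,coffee_can=0)
for n in("scene","top"):
    print(n,"cam at",ray(n,[0,0])[0])
    for k,z in Z.items():
        for r in ctrl.landmark_of(n,k)[:2]: print(k,np.round(r["position"],1),round(r["score"],2),np.round(at(n,r["position"],z),3))
st()
E
```

```text
scene cam at [1.20868115 0.19514709 0.99863139]
carton [319.9 186. ] 0.56 [ 0.491 -0.019  0.   ]
top_corner_a [317.9 157.3] 0.78 [ 0.557 -0.007  0.22 ]
top_corner_a [323.3 121.6] 0.78 [ 0.418 -0.034  0.22 ]
rail [452.7 232.9] 0.72 [0.535 0.424 0.   ]
rail [208.  167.2] 0.7 [ 0.535 -0.41   0.   ]
bin [207.1 169.3] 0.85 [ 0.544 -0.409 -0.   ]
mug [264.8 247.8] 0.64 [ 0.762 -0.105  0.   ]
coffee_can [323.7 272.8] 0.71 [0.783 0.086 0.   ]
top cam at [ 0.34744416 -0.00680672  1.44063707]
top_corner_a [324.6 260.6] 0.88 [ 0.429 -0.033  0.22 ]
top_corner_a [317.9 215. ] 0.73 [ 0.56 -0.01  0.22]
rail [187.5 229.7] 0.76 [0.535 0.43  0.   ]
bin [434.8 238.3] 0.85 [ 0.528 -0.408  0.   ]
mug [345.8 166.9] 0.6 [ 0.771 -0.104  0.   ]
coffee_can [291.6 160.7] 0.61 [0.789 0.086 0.   ]
t 0.8 pos [ 0.2723 -0.5626  0.2313] R
 [[ 0.9    0.436 -0.   ]
 [ 0.436 -0.9   -0.   ]
 [-0.     0.    -1.   ]] F [0.2 0.9 0.4]
```

View pics/scene0.png

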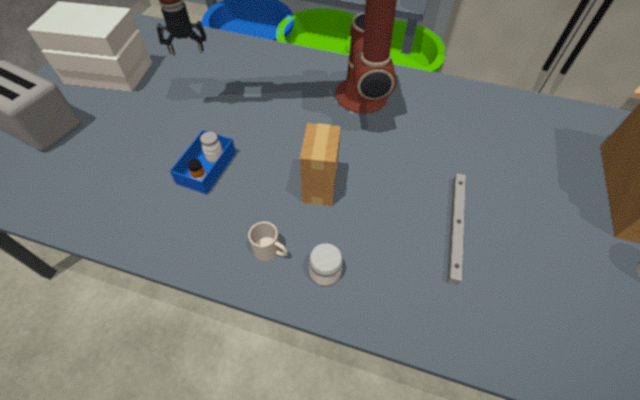

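View pics/top0.png

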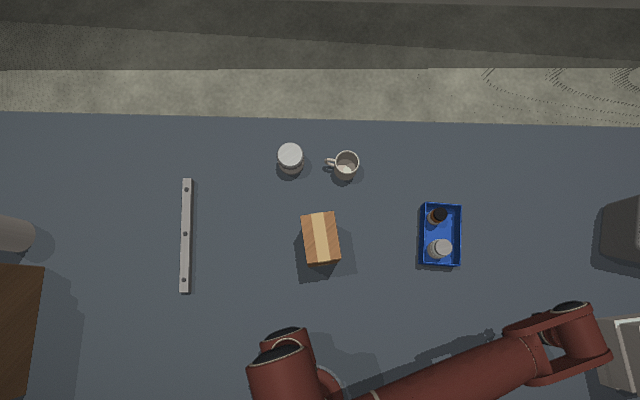

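The pictures show the carton upright at scene (320,160) / top (320,238). The rail is to its left (+y), with bolts at about top (186,190), (185,234) and (184,280). The bin is at top (440,235), and the mug (346,165) and can (290,156) stand beyond. The networks' positions agree with this; the low-scoring second "rail" hit is really the bin.

```bash
cat >> h.py <<'E'
def go(P,yaw):  # shift cm & turn to world P, tool x at yaw (rad), pointing down, from the measured pose
    o=ctrl.get_obs();R=Rn.from_rotvec(o["tool_rot"])
    T=Rn.from_matrix(np.array([[np.cos(yaw),np.sin(yaw),0],[np.sin(yaw),-np.cos(yaw),0],[0,0,-1]]))
    print("rows:",np.round(R.inv().apply(np.array(P)-o["tool_pos"])*100,2),np.round((R.inv()*T).as_rotvec(),3))
E
python3 - <<'E'
from h import *
im=cv2.imread("pics/top0.png");hsv=cv2.cvtColor(im,cv2.COLOR_BGR2HSV)
a=at("top",[186.3,190],.043);b=at("top",[184,280],.043);print("rail bolts",a,b,np.degrees(np.arctan2(*(a-b)[1::-1])))
for z in(0,.04):
  a=at("scene",[461,182],z+.003);b=at("scene",[456,266],z+.003);print("scene bolts",a,b)
m=cv2.inRange(hsv[195:280,285:355],(8,60,120),(30,255,255))
c,_=cv2.findContours(m,0,2);c=max(c,key=cv2.contourArea);r=cv2.minAreaRect(c);box=cv2.boxPoints(r)+[285,195]
print(r,box);W=np.array([at("top",p,.22) for p in box]);print(np.round(W,3),W.mean(0))
for i in range(4):
  d=W[i]-W[i-1];print(np.linalg.norm(d),np.degrees(np.arctan2(d[1],d[0])))
n=np.radians(100.5);d=np.array([np.cos(n),np.sin(n),0])
C=np.array([.491,-.021,0])
go(C-d*.13+[0,0,.26],n);go(C-d*.13+[0,0,.19],n)
E
```

```text
rail bolts [0.66375999 0.43284952 0.043     ] [0.36672042 0.41456936 0.043     ] 3.521605720671976
scene bolts [0.32823683 0.42907831 0.003     ] [0.64567166 0.44412735 0.003     ]
scene bolts [0.36360913 0.41968    0.043     ] [0.66829085 0.43412444 0.043     ]
((34.907958984375, 41.67472839355469), (49.01655197143555, 34.52092742919922), 80.90972137451172) [[298.99219894 215.20125008]
 [333.07957077 209.74727058]
 [340.82371902 258.14820862]
 [306.7363472  263.60218811]]
[[ 0.558  0.044  0.22 ]
 [ 0.576 -0.054  0.22 ]
 [ 0.437 -0.079  0.22 ]
 [ 0.419  0.018  0.22 ]] [ 0.49747755 -0.01768756  0.22      ]
0.1409580800320024 10.89078131908164
0.10019735076249744 -79.2510795967719
0.14132741781626887 -170.02051508168245
0.0979511433802085 100.54008009268779
rows: [ 39.84 -26.68  -2.87] [ 0.     0.    -1.303]
rows: [ 39.84 -26.68   4.13] [ 0.     0.    -1.303]
```

```bash
python3 -m handwheel '[[[5,-3,-3],[0,0,-0.15]],[[10,-6,-3],[0,0,-0.3]],[[15,-10,-3],[0,0,-0.5]],[[20,-13.4,-3],[0,0,-0.65]],[[20,-13.4,-3],[0,0,-0.65]]]' -1
python3 - <<'E'
from h import *
n=np.radians(100.5);d=np.array([np.cos(n),np.sin(n),0]);C=np.array([.494,-.020,0])
st();go(C-d*.12+[0,0,.25],n);go(C-d*.12+[0,0,.182],n)
E
```

```text
t: 1.42
tool_pos: [0.3956, -0.3518, 0.2617]
tool_rot: [2.672, 1.651, 0.001]
contact_force: [0.5, -0.7, 0.1]
opening: 0.0856
grip_force: 0.0
t 1.425 pos [ 0.3956 -0.3518  0.2617] R
 [[ 0.448  0.894  0.001]
 [ 0.894 -0.448 -0.   ]
 [ 0.     0.001 -1.   ]] F [ 0.5 -0.7  0.1]
rows: [24.5   1.18  1.18] [ 0.001  0.    -0.647]
rows: [24.5   1.17  7.98] [ 0.001  0.    -0.647]
```

```bash
python3 -m handwheel '[[[6,0.3,0],[0,0,-0.17]],[[12,0.6,0],[0,0,-0.34]],[[18,0.9,1.5],[0,0,-0.5]],[[24,1.2,4],[0,0,-0.647]],[[24.5,1.2,8],[0,0,-0.647]]]'
python3 - <<'E'
from h import *
n=np.radians(100.5);d=np.array([np.cos(n),np.sin(n),0]);C=np.array([.494,-.020,0])
st();go(C-d*.12+[0,0,.182],n)
E
```

```text
t: 2.05
tool_pos: [0.518, -0.1405, 0.1825]
tool_rot: [2.009, 2.409, 0.002]
contact_force: [0.2, -0.7, 0.1]
opening: 0.0855
grip_force: 0.0
t 2.05 pos [ 0.518  -0.1405  0.1825] R
 [[-0.179  0.984  0.004]
 [ 0.984  0.179 -0.002]
 [-0.002  0.004 -1.   ]] F [ 0.2 -0.7  0.1]
rows: [ 0.28 -0.17  0.05] [ 0.004  0.002 -0.003]
```

```bash
python3 -m handwheel '[[[2.5,-0.1,0],[0,0,0]],[[5,-0.1,0],[0,0,0]],[[6,-0.1,0],[0,0,0]],[[7,-0.1,0],[0,0,0]],[[8,-0.1,0],[0,0,0]]]'
```

```text
t: 2.68
tool_pos: [0.501, -0.0638, 0.1821]
tool_rot: [2.017, 2.406, -0.0]
contact_force: [-0.7, -1.3, 2.2]
opening: 0.0853
grip_force: 0.9
```

```bash
python3 -m handwheel '[[[1.2,0,0],[0,0,0]],[[2.4,0,0],[0,0,0]],[[3.6,0,0],[0,0,0]],[[4.8,0,0],[0,0,0]],[[6,0,0],[0,0,0]]]'
python3 - <<'E'
from h import *
for n in("scene","top"): cv2.imwrite(f"pics/{n}1.png",ctrl.get_image(n))
E
```

```text
t: 3.3
tool_pos: [0.4896, -0.0031, 0.181]
tool_rot: [-2.016, -2.409, 0.0]
contact_force: [0.3, 0.0, 0.1]
opening: 0.0853
grip_force: 0.0
```

View pics/scene1.png

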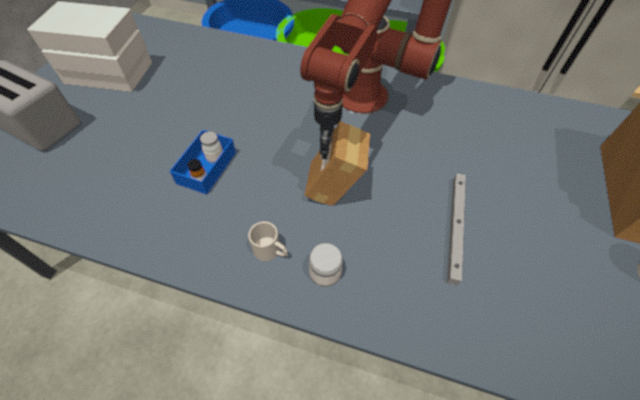

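The carton is tilted partway towards the rail, its top at scene (350,145). Nothing else has moved. I'll keep pushing.

```bash
python3 -m handwheel '[[[1.2,0,0],[0,0,0]],[[2.4,0,0],[0,0,0]],[[3.4,0,0],[0,0,0]],[[3.4,0,0],[0,0,0]],[[3.4,0,0],[0,0,0]]]'
python3 - <<'E'
from h import *
for n in("scene","top"): cv2.imwrite(f"pics/{n}2.png",ctrl.get_image(n))
for n in("scene","top"):
    for k,z in(("top_corner_a",.05),("carton_mid",.05),("carton",.05)):
        for r in ctrl.landmark_of(n,k)[:2]: print(n,k,np.round(r["position"],1),round(r["score"],2),np.round(at(n,r["position"],z),3))
E
```

```text
t: 4.03
tool_pos: [0.484, 0.0293, 0.1813]
tool_rot: [2.016, 2.409, -0.0]
contact_force: [0.4, 0.6, -0.7]
opening: 0.0854
grip_force: 0.0
scene top_corner_a [404.4 204.4] 0.68 [0.513 0.26  0.05 ]
scene carton [335.8 180.4] 0.86 [0.49  0.034 0.05 ]
top top_corner_a [239.5 278.5] 0.91 [0.376 0.235 0.05 ]
top carton_mid [238.9 276.6] 0.67 [0.382 0.237 0.05 ]
top carton [300.7 244. ] 0.68 [0.492 0.043 0.05 ]
```

View pics/scene2.png

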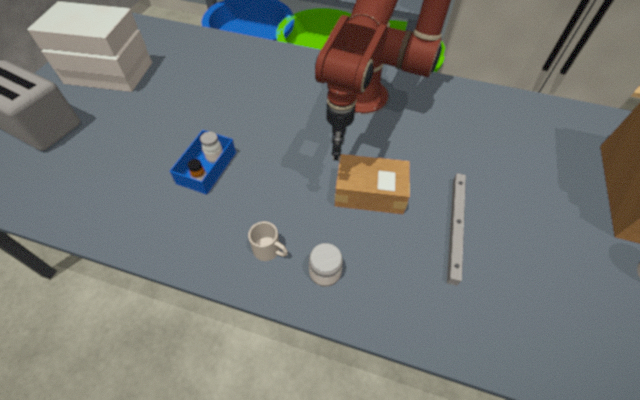

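The carton now lies flat, label up. Its bottom end is near scene (337,180) and its top end near (409,185), with a gap to the rail. Next I'll go behind the bottom end and get low.

```bash
python3 -m handwheel '[[[-4,0,0],[0,0,0]],[[-5,0,4],[0,0,0]],[[-5,0,9],[0,0,0]],[[-5,0,14],[0,0,0]],[[-5,0,14],[0,0,0]]]'
python3 - <<'E'
from h import *
st()
n=np.radians(100.4);d=np.array([np.cos(n),np.sin(n),0]);F0=np.array([.489,.036,.041])
go(F0-.011*d,n)
r=np.radians(93.1);e=np.array([np.cos(r),np.sin(r),0])
go(np.array([.475,.187,.041])-.011*e,r)
E
```

```text
t: 5.05
tool_pos: [0.4887, -0.0193, 0.037]
tool_rot: [-2.011, -2.402, 0.008]
contact_force: [0.7, 0.2, 0.8]
opening: 0.0856
grip_force: 0.0
t 5.05 pos [ 0.4887 -0.0193  0.037 ] R
 [[-0.176  0.984 -0.01 ]
 [ 0.984  0.176  0.002]
 [ 0.004 -0.009 -1.   ]] F [0.7 0.2 0.8]
rows: [ 4.34  1.   -0.39] [-0.009 -0.004 -0.005]
rows: [19.46  2.14 -0.35] [-0.01  -0.003  0.123]
```

```bash
python3 -m handwheel '[[[2,0.8,-0.4],[0,0,0]],[[3.5,1,-0.4],[0,0,0]],[[4.5,1,-0.4],[0,0,0]],[[5.5,1.1,-0.4],[0,0,0.01]],[[6.5,1.2,-0.4],[0,0,0.02]]]'
python3 - <<'E'
from h import *
st()
r=np.radians(93.1);e=np.array([np.cos(r),np.sin(r),0])
go(np.array([.475,.187,.041])-.011*e,r)
E
```

```text
t: 5.68
tool_pos: [0.4934, 0.0462, 0.0458]
tool_rot: [2.04, 2.387, -0.0]
contact_force: [0.9, -4.9, 1.4]
opening: 0.0853
grip_force: 0.0
t 5.675 pos [0.4934 0.0462 0.0458] R
 [[-0.156  0.988  0.001]
 [ 0.988  0.156 -0.001]
 [-0.001  0.001 -1.   ]] F [ 0.9 -4.9  1.4]
rows: [13.1   0.26  0.47] [0.001 0.001 0.102]
```

```bash
python3 -m handwheel '[[[1.2,0,0.3],[0,0,0.012]],[[2.4,0,0.3],[0,0,0.024]],[[3.6,0.1,0.3],[0,0,0.036]],[[4.8,0.1,0.3],[0,0,0.048]],[[6,0.1,0.3],[0,0,0.06]]]'
```

```text
t: 6.3
tool_pos: [0.4863, 0.105, 0.0441]
tool_rot: [2.109, 2.323, -0.0]
contact_force: [0.2, -10.3, 9.3]
opening: 0.0852
grip_force: 0.0
```

```bash
python3 -m handwheel '[[[1,0,0],[0,0,0.012]],[[2,0,0],[0,0,0.024]],[[3,0.1,0],[0,0,0.036]],[[4,0.1,0],[0,0,0.042]],[[4.5,0.1,0],[0,0,0.042]]]'
python3 - <<'E'
from h import *
for n in("scene","top"): cv2.imwrite(f"pics/{n}3.png",ctrl.get_image(n))
t=cv2.imread("pics/top3.png")[170:300,160:320];cv2.imwrite("pics/top3c.png",cv2.resize(t,None,fx=4,fy=4,interpolation=cv2.INTER_CUBIC))
for n in("scene","top"):
    for k in("top_corner_a","carton"):
        for r in ctrl.landmark_of(n,k)[:2]: print(n,k,np.round(r["position"],1),round(r["score"],2),np.round(at(n,r["position"],.05),3))
r=np.radians(93.1);e=np.array([np.cos(r),np.sin(r),0]);st()
go(np.array([.475,.187,.041])-.011*e,r)
E
```

```text
t: 6.92
tool_pos: [0.4828, 0.1502, 0.0441]
tool_rot: [2.158, 2.279, 0.0]
contact_force: [1.4, -9.4, 9.0]
opening: 0.0855
grip_force: 0.0
scene top_corner_a [444.7 219.9] 0.89 [0.531 0.385 0.05 ]
scene carton [376.5 187.6] 0.7 [0.477 0.164 0.05 ]
top top_corner_a [200.6 272.5] 0.89 [0.392 0.361 0.05 ]
top carton [262.7 248. ] 0.6 [0.476 0.166 0.05 ]
t 7.225 pos [0.4827 0.1507 0.0441] R
 [[-0.055  0.999  0.002]
 [ 0.999  0.055 -0.   ]
 [-0.     0.002 -1.   ]] F [ 0.4 -4.8  9.5]
rows: [ 2.57 -0.58  0.31] [0.002 0.    0.001]
```

View pics/top3c.png

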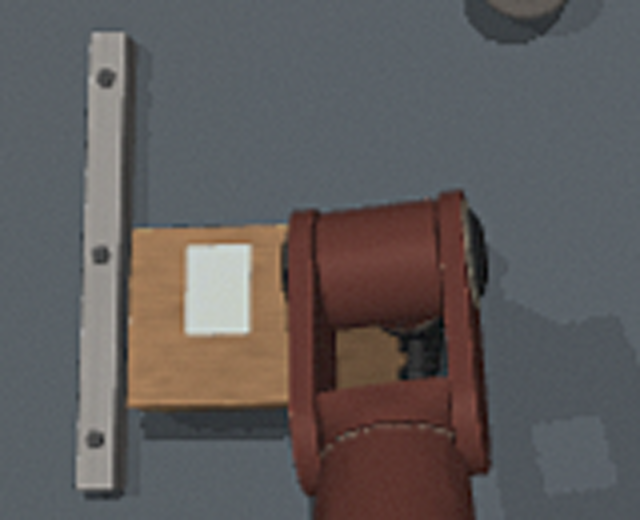

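The carton's top end (crop x≈130) is parallel to the rail's near face (crop x≈122), with a small gap left. I'll raise the tool slightly to take off the vertical load and keep pushing.

```bash
python3 -m handwheel '[[[-0.8,0,0],[0,0,0]],[[-0.8,0,-0.8],[0,0,0]],[[0.4,0,-0.8],[0,0,0]],[[1,0,-0.8],[0,0,0]],[[1.5,0,-0.8],[0,0,0]]]'
```

```text
t: 7.85
tool_pos: [0.4809, 0.1656, 0.0507]
tool_rot: [2.157, 2.282, -0.001]
contact_force: [-0.9, -6.0, 3.5]
opening: 0.0855
grip_force: 2.9
```

```bash
python3 -m handwheel '[[[0.4,0,0],[0,0,0]],[[0.8,0,0],[0,0,0]]]'
```

```text
t: 8.1
tool_pos: [0.4805, 0.1734, 0.0507]
tool_rot: [2.158, 2.281, -0.001]
contact_force: [0.2, -5.0, 3.4]
opening: 0.0856
grip_force: 2.9
```

```bash
python3 -m handwheel '[[[0.2,0,0],[0,0,0]],[[0.4,0,0],[0,0,0]]]'
```

```text
t: 8.35
tool_pos: [0.4802, 0.1773, 0.0507]
tool_rot: [2.158, 2.281, -0.001]
contact_force: [0.3, -6.3, 3.9]
opening: 0.0853
grip_force: 2.9
```

Still in free sliding, so I'll go on in small steps until the rail pushes back.

```bash
python3 -m handwheel '[[[0.2,0,0],[0,0,0]],[[0.4,0,0],[0,0,0]]]'
```

```text
t: 8.6
tool_pos: [0.4808, 0.1775, 0.0508]
tool_rot: [2.151, 2.278, -0.011]
contact_force: [2.6, -26.1, 6.8]
opening: 0.0854
grip_force: 13.2
```

```bash
python3 -m handwheel '[[[0.15,0,0],[0,0,0]],[[0.3,0,0],[0,0,0]]]'
```

```text
t: 8.85
tool_pos: [0.4807, 0.1774, 0.0509]
tool_rot: [2.148, 2.275, -0.019]
contact_force: [-0.0, -38.6, 9.9]
opening: 0.0855
grip_force: 19.2
```

The rail is pushing back at 39 N, so the carton is seated. I'll back straight off, rise clear and check.

```bash
python3 -m handwheel '[[[-1,0,0],[0,0,0]],[[-4,0,0],[0,0,0]],[[-8,0,0],[0,0,0]],[[-12,0,-4],[0,0,0]],[[-15,0,-9],[0,0,0]]]'
python3 - <<'E'
from h import *
for n in("scene","top"): cv2.imwrite(f"pics/{n}4.png",ctrl.get_image(n))
a=cv2.imread("pics/top4.png")[165:310,165:315];b=cv2.imread("pics/scene4.png")[145:290,340:490]
cv2.imwrite("pics/c4.png",cv2.resize(np.hstack([a,b]),None,fx=2.66,fy=2.66,interpolation=cv2.INTER_CUBIC))
m=cv2.inRange(cv2.cvtColor(cv2.imread("pics/top4.png"),cv2.COLOR_BGR2HSV),(8,60,90),(30,255,255));m[:165]=0;m[310:]=0;m[:,:165]=0;m[:,315:]=0
c,_=cv2.findContours(m,0,2);c=max(c,key=cv2.contourArea);W=np.array([at("top",p,.1) for p in cv2.boxPoints(cv2.minAreaRect(c))]);print(np.round(W,3))
for i in range(4):
  d=W[i]-W[i-1];print(np.linalg.norm(d),np.degrees(np.arctan2(d[1],d[0])))
for n in("scene","top"):
    for k in("rail","mug","coffee_can","bin"):
        r=ctrl.landmark_of(n,k)
        if r: print(n,k,round(r[0]["score"],2),np.round(at(n,r[0]["position"],0),3))
E
```

```text
t: 9.48
tool_pos: [0.4863, 0.0345, 0.1394]
tool_rot: [-2.157, -2.279, 0.002]
contact_force: [0.4, -0.1, 1.6]
opening: 0.0854
grip_force: 0.0
[[0.53  0.419 0.1  ]
 [0.544 0.191 0.1  ]
 [0.403 0.179 0.1  ]
 [0.39  0.402 0.1  ]]
0.14157114103324628 6.80530744122127
0.22874474386312862 -86.70004443480688
0.14150670333016538 -175.11684880907697
0.22399849348055179 93.26250578356567
scene rail 0.62 [0.522 0.424 0.   ]
scene mug 0.78 [ 0.753 -0.105  0.   ]
scene coffee_can 0.92 [0.778 0.08  0.   ]
scene bin 0.86 [ 0.537 -0.406  0.   ]
top rail 0.74 [0.512 0.429 0.   ]
top mug 0.55 [ 0.763 -0.108  0.   ]
top coffee_can 0.69 [0.786 0.088 0.   ]
top bin 0.89 [ 0.529 -0.404  0.   ]
```

View pics/c4.png

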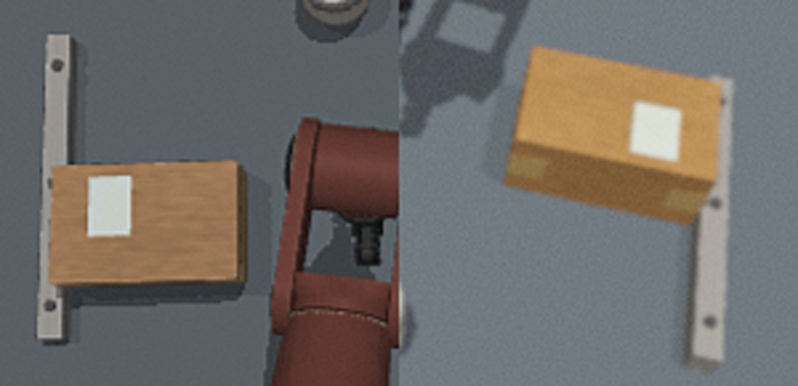

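The carton lies flat with its top end against the rail: crop left edge x≈51, and it covers the rail's near edge by what perspective should give. Its measured yaw is about 3.3°, against 3.1–3.5° for the rail. The mug, can and bin haven't moved and the arm is clear, so I'm handing the job in.

```bash
python3 -c "from station import ctrl;print(ctrl.finish_job())"
```

```text
the job is handed in; nothing more can be done
None
```

I pushed the carton over onto its broad side and along the bench until its top end sat flush against the rail, left the mug, can and bin where they were, and handed the job in.

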